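Tidy the bench after a glue-up

ROBOT

A 6-joint arm with a two-finger parallel gripper is mounted at the origin on the work surface. World frame = base frame: x ahead of the robot, y to its left, z up, the work surface at z = 0. Lengths are in m, angles in degrees, forces in N, time in s.
With the tool pointing down it reaches from about 0.3 to 0.75 m from the base axis. Payload 8.5 kg.
Tool frame: the origin (TCP) lies on the centre line of the jaws, within the pads' length; the fingertips stand 17 mm ahead of it and the grasp point (between the pads) lies 2 mm behind it; z points along the fingers, y is the line along which they close (so a half turn about z gives the same grasp; the last joint's range is limited). The gripper opens to 85 mm and grips with 20 to 120 N. Pads are 22 mm wide; open, the fingers measure 114 mm over their backs; the gripper's body (76 mm by 85 mm) begins 54 mm behind the grasp point. The pads swing forward as they close: fully open they stand 13 mm farther back than shut.
Start: joints at [-87.107, 21.807, 74.336, -0, 83.858, -12.336], TCP at [0.144, -0.531, 0.248] pointing down, gripper open.
Joint ranges: [-178.18, 178.18], [-50.72, 133.34], [12.68, 142.11], [-81.47, 261.47], [9.98, 163.14], [-165.26, 165.26]. Speed limits (degrees/s): [136.94, 136.94, 180, 180, 180, 180].

INTERFACE

Orientations are given as a 3x3 rotation matrix whose columns are the frame's x, y, z axes.
In Python, from rig import env gives the robot as it stands.
- The arm moves only by the shell command python3 -m handwheel 'ROWS' [OPENING] [FORCE]. ROWS is JSON, a list that holds one entry, the list of rows, each a list of 4 numbers: the shift along the tool's x, y, z in m, then the turn about the tool's z in rad. In form: [[[x, y, z, roll], ...]]. A call has 1 to 5 rows; each row shifts and turns the commanded pose from where the row before left it, along the tool's axes as they then stand; what a row does not reach is not made up. A row lasts 1/12 s, in which the tool goes at most 41.7 mm and 7.16 degrees, less where a joint would pass 70% of its speed; a pose out of reach is approached as far as the arm can. A call is refused whole if a number of a shift passes 0.0417 or a number of a turn 0.125, either way. A call with a gripper value outside its range is refused whole. OPENING is the opening in per cent of the stroke, from 0 (shut) to 100 (fully open), set as the call begins (- or left out, the last holds). The fingers move at their own pace and stop on an object; FORCE is the grip in N (left out, the last holds). Time passes only in rows, so rows that do not move let the fingers close. It gives the time, the measured TCP pose, the force and the opening at its end, in the units of the state.
- env.observe(): the state, without advancing time (a new reading comes with each control period).
- env.get_image(name): name is "scene" or "top"; returns (picture, depth): 480x640x3 uint8, red, green, blue; 480x640 float32, m along the optical axis (not along the pixel's ray), 0 where there is no reading.
- env.camera_params(name): a dict with "K" (3x3 intrinsics, pixels), "rvec" (rotation vector, rad) and "tvec" (3), from world to camera coordinates, as OpenCV has them. Camera axes: x right, y down, z forward; pixel columns grow to the right and rows downward; lengths in m; the calibration is good to about 2 mm. A picture is of the moment at which its call begins. camera_params takes no time and is no camera call.
- env.close_job(): hands the job in, once; it reports no verdict.
The state is a dict: "time_s": time; "q": joint angles; "qvel": joint speeds; "joint_efforts": joint torques, N m; "position": TCP position; "tool_rot": TCP orientation; "ft_force": force on the tool from outside, world axes, zero at the start; "wrist_torque": the same for the moment, N m; "grip_width": finger opening in m.
Only numpy, scipy, OpenCV 4.12 (cv2) and the standard library are available. Lean on these libraries where they do the work, as an engineer would, in place of code of your own. Each camera call takes 0.05 s, during which the arm holds its last target. There are 200 camera calls.

TASK

Clear away after the glue-up: lay the thick pipe in the V rest with the wide notches and the thin dowel in the V rest with the narrow notches, each lying across both notches and sticking out about evenly at the two ends. Put both wooden clamping blocks side by side or end to end in the long tray, flat on its floor with their broad faces up and down, and the clamp jaw in the square tray, on its flat underside as it lies now. Set every piece down rather than dropping it, in any order, and leave all of them released and still.

Things in the scene. Friction and masses are not known exactly. Their poses are not given: they have to be found in the camera images.
- pipe: Short length of steel pipe, outside diameter 34 mm, length 140 mm, 0.22 to 0.39 kg, lying on the bench; it can roll. The thicker of the two round bars. Origin at its centre, x along its axis.
- dowel: Pale wooden dowel, diameter 22 mm, length 140 mm, 45 to 80 g, lying on the bench; it can roll. The thinner of the two round bars. Origin at its centre, x along its axis.
- caul1: Small dark hardwood clamping block with a thin cork facing on top, 60 (x) x 36 (y) x 24 (z) mm, about 60 g, lying flat with the cork up. Origin at its centre; z up. Both blocks are alike.
- caul2: Small dark hardwood clamping block with a thin cork facing on top, 60 (x) x 36 (y) x 24 (z) mm, about 60 g, lying flat with the cork up. Origin at its centre; z up. Both blocks are alike.
- jaw: Red cast-iron pipe-clamp jaw, 100 mm long (x), 0.26 to 0.46 kg, on its flat underside: a bar 26 mm wide and high, with a jaw plate at its +x end (x = 38 to 50 mm) and a round cross-boss (x = -51 to -7 mm), both 46 mm wide (y) and 44 mm high. Grip across the bare bar between them, 15 mm to +x of the origin. Origin: middle of the bar's underside, z up.
- wide_stand: Plywood rest fixed to the bench: base 120 x 64 x 8 mm with two open-topped 90-degree V notches in line (each 20 mm thick, at x = +45 and -45 mm, 70 mm clear between them). V mouth 44 mm wide, V bottom 12 mm and top 34 mm above the bench. Origin: centre of the underside; x along the groove, z up. The larger V rest; the 34 mm pipe lying in it has its axis 36 mm above the bench.
- narrow_stand: Plywood rest fixed to the bench: base 120 x 46 x 8 mm with two open-topped 90-degree V notches in line (each 20 mm thick, at x = +45 and -45 mm, 70 mm clear between them). V mouth 28 mm wide, V bottom 18 mm and top 32 mm above the bench. Origin: centre of the underside; x along the groove, z up. The smaller V rest; the 22 mm dowel lying in it has its axis 33.6 mm above the bench.
- long_tray: Long grey open tray fixed to the bench, 100 (x) x 180 (y) mm outside, 25 mm high, walls and floor 5 mm thick. Origin: centre of its underside, on the bench; z up.
- square_tray: Square grey open tray fixed to the bench, 140 x 140 mm outside, 25 mm high, walls and floor 5 mm thick. Origin: centre of its underside, on the bench; z up.

How it is judged:
By the outcome, as a careful person would: the job done as asked, in the order asked, and still so for the second after the job is handed in, with the robot touching nothing.
It also fails if it takes over 128 s, if anything falls off the work surface, if the arm or the gripper's body presses on something with over 40 N, if the wrist force passes 120 N, or if a joint passes its speed limit or range.

## Working session

There is one attempt and no reset: what is moved stays moved. The work goes in short steps, Python scripts to look and compute and a shell command to move; the robot and the scene stay as the last step left them, time stands still between calls to the robot, and variables do not carry over. Pictures are saved under pics/ and viewed, on a budget of 14 in all, crops included, one or two more only if the job needs it, and the job is handed in when it is done.

```bash
ls; mkdir -p pics
python3 - <<'E'
from rig import env
import cv2,numpy as np
s=env.observe();print(s)
for n in("top","scene"):
    im,d=env.get_image(n);cv2.imwrite(f"pics/{n}0.png",im[:,:,::-1]);np.savez(f"{n}0.npz",im=im,d=d)
    print(n,env.camera_params(n))
E
```

```text
pics
{'time_s': 0.0, 'q': array([-8.71066230e+01,  2.18385233e+01,  7.43850267e+01,  9.72512628e-04,
        8.38584275e+01, -1.23336479e+01]), 'qvel': array([-0.07935448, -0.02037258,  0.01508981,  0.02924721,  0.05513074,
       -0.0416159 ]), 'joint_efforts': array([-1.78554554e-03, -4.48458874e+01, -2.31279677e+01, -2.80100667e-04,
        4.84281132e-03,  8.22101896e-06]), 'position': array([ 0.14446166, -0.53040345,  0.24773328]), 'tool_rot': array([[ 9.64893209e-01,  2.62642519e-01, -5.53674189e-05],
       [ 2.62642327e-01, -9.64892203e-01,  1.42980485e-03],
       [ 3.22103957e-04, -1.39415082e-03, -9.99998976e-01]]), 'ft_force': array([ 0.09785502, -0.75407223, -0.12663989]), 'wrist_torque': array([ 0.02558144, -0.03935279, -0.00249411]), 'grip_width': 0.08545629064545897}
top {'K': array([[604.38971925,   0.        , 325.58264608],
       [  0.        , 604.38971925, 227.69156062],
       [  0.        ,   0.        ,   1.        ]]), 'rvec': array([ 2.16424132, -2.16313892,  0.11653089]), 'tvec': array([-0.01158184,  0.50431221,  1.5051898 ])}
scene {'K': array([[511.02990992,   0.        , 320.03422304],
       [  0.        , 511.02990992, 233.72158235],
       [  0.        ,   0.        ,   1.        ]]), 'rvec': array([ 2.09447169,  1.5595276 , -0.47525848]), 'tvec': array([-0.1433592 , -0.36753562,  1.30635708])}
```

View pics/top0.png

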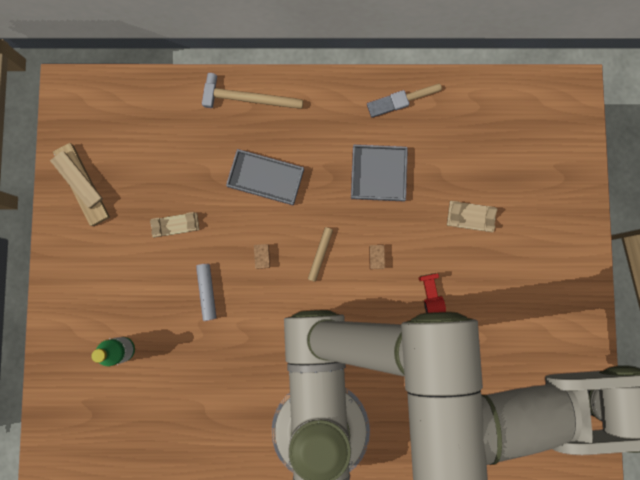

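View pics/scene0.png

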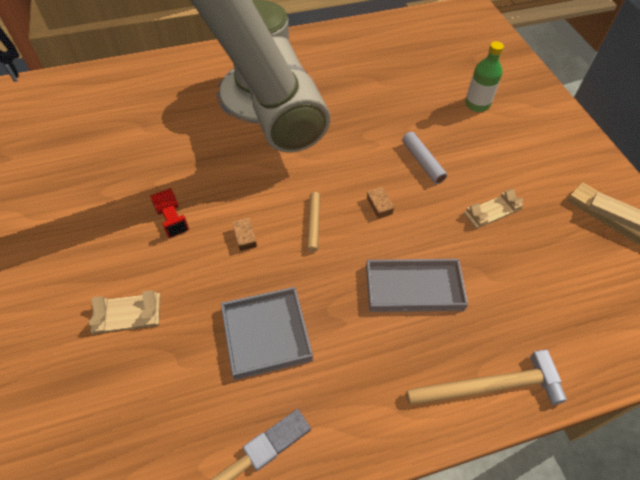

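Top view: pipe (206,291), dowel (321,254), cauls (262,257) and (377,257), jaw (432,293, partly hidden), narrow rest (175,224), wide rest (472,216), long tray (266,178), square tray (380,173). Next I measure them using depth.

```bash
cat > h.py <<'E'
import numpy as np,cv2
from rig import env
def cloud(n,d):
    p=env.camera_params(n);K=p["K"];R=cv2.Rodrigues(p["rvec"])[0]
    v,u=np.mgrid[:480,:640];P=np.stack([(u-K[0,2])*d/K[0,0],(v-K[1,2])*d/K[1,1],d],-1)
    W=(P-p["tvec"].ravel())@R
    W[d<=0]=np.nan;return W
def rect(xy):
    (c,s,a)=cv2.minAreaRect((xy*1000).astype(np.float32));b=cv2.boxPoints((c,s,a))
    e=[b[1]-b[0],b[2]-b[1]];L=max(e,key=np.linalg.norm)
    return np.round(c,1),np.round(sorted(s),1),round(np.degrees(np.arctan2(L[1],L[0]))%180,1)
def proj(n,X):
    p=env.camera_params(n);return cv2.projectPoints(np.float64(X).reshape(-1,3),p["rvec"],p["tvec"],p["K"],None)[0].reshape(-1,2)
E
python3 - <<'E'
from h import *
W={}
for n in("top","scene"):
    z=np.load(n+"0.npz");W[n]=cloud(n,z["d"])
t=W["top"]
print("bench z",[np.round(np.nanmedian(t[r:r+20,c:c+20,2]),4) for r,c in((130,100),(250,540),(330,220),(120,330))],np.nanstd(t[120:140,320:345,2]))
B={"pipe":(206,291,30),"dowel":(321,254,33),"c1":(262,257,18),"c2":(377,257,18),"jaw":(432,290,27),"nar":(175,224,33),"wide":(472,216,34),"long":(266,178,45),"sq":(380,173,36)}
for k,(u,v,r) in B.items():
    w0=np.nanmedian(t[v-3:v+4,u-3:u+4].reshape(-1,3),0)
    for n in W:
        A=W[n].reshape(-1,3);R=r*2.45e-3+.01
        m=(abs(A[:,0]-w0[0])<R)&(abs(A[:,1]-w0[1])<R)&(A[:,2]<.07)
        m&=A[:,2]>(.007 if k in("pipe","dowel","c1","c2","jaw") else .004)
        A=A[m]
        # largest component on 4mm grid
        g=np.zeros((150,150),np.uint8);ij=((A[:,:2]-w0[:2])/.003+75).astype(int);g[ij[:,0],ij[:,1]]=1
        g2=cv2.dilate(g,np.ones((3,3)));nc,l,st,_=cv2.connectedComponentsWithStats(g2)
        b=1+np.argmax(st[1:,4]);A=A[l[ij[:,0],ij[:,1]]==b]
        print(k,n,len(A),*rect(A[:,:2]),"z95",np.round(np.percentile(A[:,2],[5,50,95,99])*1000,1))
E
```

```text
bench z [np.float64(-0.0013), np.float64(-0.0015), np.float64(-0.0013), np.float64(-0.0015)] 0.003638490630433337
pipe top 774 [340.7 289.4] [ 44.8 145.5] 9.8 z95 [18.2 29.5 36.3 38.5]
pipe scene 894 [345.5 289.7] [ 34.3 144.4] 9.0 z95 [14.2 30.6 35.7 37.3]
dowel top 469 [4.48e+02 1.00e-01] [ 39.2 157.7] 168.6 z95 [10.5 17.8 24.7 27.4]
dowel scene 614 [442.    2.6] [ 21.9 142.1] 161.4 z95 [12.8 20.2 24.1 25.2]
c1 top 356 [437.1 154.4] [42.  68.1] 5.8 z95 [15.1 22.2 27.8 30.2]
c1 scene 528 [434.9 151.5] [38.1 63.2] 4.6 z95 [10.2 24.1 26.9 28. ]
c2 top 346 [ 431.9 -138.9] [53.7 59.1] 0.3 z95 [16.2 22.5 28.1 30.7]
c2 scene 528 [ 433.3 -141. ] [36.1 63.8] 0.7 z95 [12.1 24.  26.5 27.4]
jaw top 610 [ 339.5 -278.1] [47.8 98.4] 10.8 z95 [18.8 35.7 45.3 48.2]
jaw scene 975 [ 342.5 -278.4] [ 47.2 100.9] 10.9 z95 [12.7 34.1 45.1 46.3]
nar top 950 [514.8 377.2] [178.8 178.8] 179.8 z95 [ 4.3  9.  30.  33.1]
nar scene 1183 [521.  372.5] [ 83.8 135.2] 78.9 z95 [ 5.7 11.1 31.2 34.1]
wide top 1083 [ 522.2 -388.4] [135.8 182.6] 99.8 z95 [ 4.5  9.2 30.8 33.7]
wide scene 2264 [ 539.2 -388.1] [ 86.9 132.6] 90.8 z95 [ 5.8  9.6 31.9 34.7]
long top 1822 [656.8 141. ] [211.4 250.1] 65.1 z95 [ 4.2  7.4 25.6 29.5]
long scene 4567 [652.1 133.3] [168.2 207.1] 61.5 z95 [ 4.4  7.  26.  27.8]
sq top 1742 [ 646.6 -149.8] [187.1 193.3] 2.5 z95 [ 4.2  7.3 25.7 28.6]
sq scene 5306 [ 656.4 -149.6] [153.9 163.9] 89.5 z95 [ 4.3  6.4 25.6 27.4]
```

```bash
cat > fit.py <<'E'
from h import *
A={}
for n in("top","scene"):
    A[n]=cloud(n,np.load(n+"0.npz")["d"]).reshape(-1,3)
def pick(n,c,R,lo,hi=.06):
    a=A[n];m=(np.hypot(a[:,0]-c[0],a[:,1]-c[1])<R)&(a[:,2]>lo)&(a[:,2]<hi);a=a[m]
    # drop isolated points
    from scipy.spatial import cKDTree
    t=cKDTree(a[:,:2]);k=np.array([len(x) for x in t.query_ball_point(a[:,:2],.006)]);return a[k>3]
if __name__=="__main__":
    for k,c,R,lo in(("nar",(.518,.374),.08,.02),("wide",(.535,-.388),.085,.02),("long",(.652,.137),.115,.016),("sq",(.655,-.15),.11,.016),("dowel",(.444,.002),.085,.012),("pipe",(.344,.2895),.085,.017)):
        for n in A:
            p=pick(n,c,R,lo);print(k,n,len(p),*rect(p[:,:2]),end=" ")
            q=p[:,:2]-p[:,:2].mean(0);w,v=np.linalg.eigh(q.T@q);print("pca",np.round(p.mean(0)*1000,1),round(np.degrees(np.arctan2(v[1,1],v[0,1]))%180,1))
    for n in A:
        p=pick(n,(.342,-.278),.06,.006);a=np.radians(10.9);s=(p[:,0]-.342)*np.cos(a)+(p[:,1]+.278)*np.sin(a)
        t=-(p[:,0]-.342)*np.sin(a)+(p[:,1]+.278)*np.cos(a)
        for b in np.arange(-.055,.055,.01):
            m=(s>=b)&(s<b+.01)
            if m.sum()>4:print(round(b+.005,3),m.sum(),np.round(np.percentile(p[m,2],85)*1000),np.round(np.percentile(t[m],[4,96])*1000),end=" | ")
        print()
E
python3 fit.py
```

```text
nar top 205 [516.1 378.4] [ 40.5 110.8] 98.8 pca [515.9 376.7  26.6] 99.4
nar scene 339 [518.3 378.1] [ 43.9 114.2] 99.0 pca [517.9 374.8  27. ] 99.5
wide top 234 [ 537.2 -387. ] [ 55.7 111.4] 82.4 pca [ 537.9 -387.1   27.5] 81.6
wide scene 483 [ 539.3 -387.5] [ 55.5 111.8] 81.5 pca [ 537.8 -387.4   28.3] 81.8
long top 462 [638.4 145.9] [101.5 180.8] 74.2 pca [638.2 146.2  22.9] 75.4
long scene 1122 [640.3 145.5] [103.2 180.7] 74.0 pca [642.4 145.7  23.2] 74.1
sq top 456 [ 650.  -148.4] [140.7 141.6] 177.4 pca [ 649.  -149.    22.8] 10.6
sq scene 1114 [ 652.  -148.6] [140.1 141.7] 177.4 pca [ 655.8 -150.5   23.5] 176.5
dowel top 426 [439.2   3.5] [ 21.  139.4] 161.7 pca [438.    3.8  18.8] 161.6
dowel scene 593 [441.4   2.8] [ 21.9 140.9] 161.5 pca [445.9   1.6  20. ] 161.7
pipe top 746 [343.2 290.7] [ 34.4 139.7] 8.6 pca [343.3 289.1  29.1] 8.8
pipe scene 800 [345.6 288.8] [ 34.1 143. ] 9.8 pca [352.3 286.1  29.8] 9.3
-0.05 29 40.0 [-21.  22.] | -0.04 82 45.0 [-21.  24.] | -0.03 86 44.0 [-21.  23.] | -0.02 81 42.0 [-21.  23.] | -0.01 59 29.0 [-20.  17.] | 0.0 46 28.0 [-10.  13.] | 0.01 45 27.0 [-11.  14.] | 0.02 43 27.0 [-11.  14.] | 0.03 50 40.0 [-12.  18.] | 0.04 80 45.0 [-20.  23.] | 0.05 13 42.0 [-14.  19.] | 
-0.05 8 39.0 [-15.  10.] | -0.04 58 44.0 [-21.  21.] | -0.03 96 45.0 [-23.  20.] | -0.02 150 42.0 [-23.  21.] | -0.01 155 34.0 [-21.  20.] | 0.0 53 28.0 [-13.  11.] | 0.01 53 28.0 [-12.  11.] | 0.02 27 27.0 [-11.  11.] | 0.04 104 45.0 [-22.  22.] | 0.05 273 40.0 [-21.  20.] |
```

```bash
cat > go.py <<'E'
# prints, per target "x y z theta": roll (rad), then the shift in the tool axes as they stand after the roll
import sys,numpy as np
from scipy.spatial.transform import Rotation as Rn
from rig import env
s=env.observe();p=np.array(s["position"]);R=np.array(s["tool_rot"])
print("t",round(s["time_s"],2),"pos",np.round(p,4),"th",round(np.degrees(np.arctan2(R[1,0],R[0,0])),2),"F",np.round(s["ft_force"],1),"w",round(s["grip_width"],4),"q1,q6",np.round(np.array(s["q"])[[0,5]],0))
for a in sys.argv[1:]:
    x,y,z,th=map(float,a.split(","))
    c=np.degrees(np.arctan2(R[1,0],R[0,0]));r=-np.radians(th-c)   # z down: +roll lowers theta
    R=R@Rn.from_rotvec([0,0,r]).as_matrix();d=R.T@(np.array([x,y,z])-p);p=np.array([x,y,z])
    print(a,"roll",round(r,3),"n",int(np.ceil(abs(r)/.12)),"shift",np.round(d,4))
E
python3 go.py .3557,-.2752,.12,10.9 .3557,-.2752,.019,10.9
```

```text
t 0.1 pos [ 0.1445 -0.5304  0.2478] th 15.23 F [ 0.2 -0.4  0.2] w 0.0854 q1,q6 [-87. -12.]
.3557,-.2752,.12,10.9 roll 0.076 n 1 shift [ 0.2557 -0.2105  0.1281]
.3557,-.2752,.019,10.9 roll 0.0 n 1 shift [-0.00e+00  1.00e-04  1.01e-01]
```

```bash
python3 -m handwheel '[[[0,0,0,0.076],[0.0256,-0.021,0.0128,0],[0.0256,-0.021,0.0128,0],[0.0256,-0.021,0.0128,0],[0.0256,-0.021,0.0128,0]]]' 80 60
python3 -m handwheel '[[[0.0256,-0.021,0.0128,0],[0.0256,-0.021,0.0128,0],[0.0256,-0.021,0.0128,0],[0.0256,-0.021,0.0128,0],[0.0256,-0.021,0.0128,0]]]'
python3 -m handwheel '[[[0.0256,-0.021,0.0128,0],[0,0,0,0],[0,0,0,0]]]'
python3 go.py .3557,-.2752,.019,10.9
```

```text
time_s: 0.52
position: [0.2297, -0.4274, 0.1963]
tool_rot: [[0.982, 0.188, -0.0], [0.188, -0.982, 0.001], [0.0, -0.001, -1.0]]
ft_force: [1.1, -0.5, 0.4]
grip_width: 0.0684
time_s: 0.93
position: [0.3357, -0.3001, 0.1325]
tool_rot: [[0.982, 0.188, -0.0], [0.188, -0.982, 0.0], [-0.0, -0.0, -1.0]]
ft_force: [0.3, -0.1, -0.0]
grip_width: 0.0686
time_s: 1.18
position: [0.3567, -0.2748, 0.1198]
tool_rot: [[0.981, 0.192, -0.001], [0.192, -0.981, 0.001], [-0.001, -0.002, -1.0]]
ft_force: [-0.3, 0.3, 0.1]
grip_width: 0.0685
t 1.18 pos [ 0.3567 -0.2748  0.1198] th 11.05 F [-0.3  0.3  0.1] w 0.0685 q1,q6 [-53.  26.]
.3557,-.2752,.019,10.9 roll 0.003 n 1 shift [-0.001   0.0003  0.1008]
```

```bash
python3 -m handwheel '[[[-0.001,0,0.025,0],[0,0,0.025,0],[0,0,0.025,0],[0,0,0.015,0],[0,0,0.0105,0]]]'
python3 -m handwheel '[[[0,0,0,0],[0,0,0,0],[0,0,0,0],[0,0,0,0],[0,0,0,0]]]' 0 60
python3 -m handwheel '[[[0,0,0,0],[0,0,0,0],[0,0,0,0]]]'
python3 -m handwheel '[[[0,0,-0.01,0],[0,0,-0.025,0],[0,0,-0.03,0],[0,0,-0.035,0],[0,0,0,0]]]'
python3 go.py .6365,-.1478,.12,-2.6 .6365,-.1478,.045,-2.6
```

```text
time_s: 1.6
position: [0.3545, -0.2773, 0.0186]
tool_rot: [[0.982, 0.187, -0.001], [0.187, -0.982, 0.001], [-0.001, -0.001, -1.0]]
ft_force: [-0.4, 0.5, 0.3]
grip_width: 0.0684
time_s: 2.02
position: [0.3554, -0.2771, 0.0209]
tool_rot: [[0.982, 0.189, 0.001], [0.189, -0.982, -0.002], [0.001, 0.002, -1.0]]
ft_force: [-2.5, -1.5, 7.4]
grip_width: 0.0252
time_s: 2.27
position: [0.3554, -0.2771, 0.0209]
tool_rot: [[0.982, 0.189, 0.001], [0.189, -0.982, -0.002], [0.001, 0.002, -1.0]]
ft_force: [-3.1, -1.0, 6.7]
grip_width: 0.0245
time_s: 2.68
position: [0.3567, -0.2781, 0.1252]
tool_rot: [[0.982, 0.189, 0.006], [0.189, -0.982, -0.008], [0.005, 0.009, -1.0]]
ft_force: [1.3, -1.2, -3.0]
grip_width: 0.0248
t 2.68 pos [ 0.3567 -0.2781  0.1252] th 10.89 F [ 1.3 -1.2 -3. ] w 0.0248 q1,q6 [-53.  26.]
.6365,-.1478,.12,-2.6 roll 0.235 n 2 shift [ 0.2735 -0.1429  0.0059]
.6365,-.1478,.045,-2.6 roll 0.0 n 1 shift [-0.0005 -0.0006  0.075 ]
```

```bash
python3 go.py .666,-.1492,.12,-2.6 .666,-.1492,.03,-2.6
```

```text
t 2.68 pos [ 0.3567 -0.2781  0.1252] th 10.89 F [ 1.3 -1.2 -3. ] w 0.0248 q1,q6 [-53.  26.]
.666,-.1492,.12,-2.6 roll 0.235 n 2 shift [ 0.3031 -0.1428  0.006 ]
.666,-.1492,.03,-2.6 roll 0.0 n 1 shift [-0.0006 -0.0007  0.09  ]
```

```bash
python3 -m handwheel '[[[0,0,0,0.118],[0,0,0,0.117],[0.0275,-0.013,0,0],[0.0275,-0.013,0,0],[0.0275,-0.013,0,0]]]'
python3 -m handwheel '[[[0.0275,-0.013,0,0],[0.0275,-0.013,0,0],[0.0275,-0.013,0,0],[0.0275,-0.013,0,0],[0.0275,-0.013,0,0]]]'
python3 -m handwheel '[[[0.0275,-0.013,0,0],[0.0275,-0.013,0,0],[0.0275,-0.013,0.006,0],[0,0,0,0],[0,0,0,0]]]'
python3 go.py .666,-.1492,.03,-2.6
```

```text
time_s: 3.1
position: [0.4401, -0.2405, 0.1195]
tool_rot: [[0.999, -0.047, -0.0], [-0.047, -0.999, 0.0], [-0.0, -0.0, -1.0]]
ft_force: [-0.3, -0.3, -3.7]
grip_width: 0.0248
time_s: 3.52
position: [0.5807, -0.1813, 0.1191]
tool_rot: [[0.999, -0.045, -0.001], [-0.045, -0.999, 0.001], [-0.001, -0.001, -1.0]]
ft_force: [0.3, -0.3, -4.4]
grip_width: 0.0249
time_s: 3.93
position: [0.6641, -0.1461, 0.1119]
tool_rot: [[0.999, -0.043, -0.002], [-0.043, -0.999, 0.001], [-0.002, -0.001, -1.0]]
ft_force: [-0.1, -0.3, -4.0]
grip_width: 0.025
t 3.93 pos [ 0.6641 -0.1461  0.1119] th -2.49 F [-0.1 -0.3 -4. ] w 0.025 q1,q6 [-22.  70.]
.666,-.1492,.03,-2.6 roll 0.002 n 1 shift [0.0023 0.0031 0.0819]
```

```bash
python3 -m handwheel '[[[0.002,0.003,0.025,0],[0,0,0.025,0],[0,0,0.02,0],[0,0,0.01,0],[0,0,0,0]]]'
python3 -m handwheel '[[[0,0,0.002,0],[0,0,0.002,0],[0,0,0.001,0],[0,0,0,0]]]'
```

```text
time_s: 4.35
position: [0.6639, -0.1503, 0.0313]
tool_rot: [[0.999, -0.046, -0.005], [-0.046, -0.999, 0.002], [-0.005, -0.002, -1.0]]
ft_force: [-1.2, -0.7, -3.9]
grip_width: 0.0249
time_s: 4.68
position: [0.666, -0.1503, 0.0297]
tool_rot: [[0.999, -0.045, 0.001], [-0.045, -0.999, -0.001], [0.001, 0.0, -1.0]]
ft_force: [0.9, 0.3, -4.4]
grip_width: 0.025
```

```bash
python3 -m handwheel '[[[0,0,0.001,0],[0,0,0.001,0],[0,0,0,0]]]'
python3 -m handwheel '[[[0,0,0.001,0],[0,0,0.001,0],[0,0,0,0]]]'
```

```text
time_s: 4.93
position: [0.6658, -0.1502, 0.0268]
tool_rot: [[0.999, -0.045, -0.0], [-0.045, -0.999, -0.0], [-0.0, 0.0, -1.0]]
ft_force: [0.1, -1.1, -3.9]
grip_width: 0.0247
time_s: 5.18
position: [0.6659, -0.1502, 0.026]
tool_rot: [[0.999, -0.045, 0.001], [-0.045, -0.999, -0.0], [0.001, 0.0, -1.0]]
ft_force: [-2.2, -0.3, 3.8]
grip_width: 0.0249
```

```bash
python3 -m handwheel '[[[0,0,0,0],[0,0,0,0],[0,0,-0.005,0],[0,0,-0.02,0],[0,0,-0.035,0]]]' 75 60
python3 -m handwheel '[[[0,0,-0.035,0],[0,0,0,0]]]'
python3 go.py .4335,-.1405,.11,.7 .4335,-.1405,.0215,.7
```

```text
time_s: 5.6
position: [0.6643, -0.1497, 0.0823]
tool_rot: [[0.999, -0.045, -0.006], [-0.045, -0.999, 0.003], [-0.007, -0.002, -1.0]]
ft_force: [0.1, -0.6, 0.1]
grip_width: 0.0639
time_s: 5.77
position: [0.6685, -0.1512, 0.128]
tool_rot: [[0.999, -0.045, 0.012], [-0.045, -0.999, -0.005], [0.012, 0.004, -1.0]]
ft_force: [-0.3, -0.6, 1.3]
grip_width: 0.0644
t 5.77 pos [ 0.6685 -0.1512  0.128 ] th -2.58 F [-0.3 -0.6  1.3] w 0.0644 q1,q6 [-23.  70.]
.4335,-.1405,.11,.7 roll -0.057 n 1 shift [-0.235  -0.0137  0.0151]
.4335,-.1405,.0215,.7 roll 0.0 n 1 shift [-0.0011 -0.0005  0.0885]
```

```bash
python3 -m handwheel '[[[0,0,0,-0.057],[-0.029,-0.0015,0.001,0],[-0.029,-0.0015,0.001,0],[-0.029,-0.0015,0.001,0],[-0.029,-0.0015,0.001,0]]]'
python3 -m handwheel '[[[-0.029,-0.0015,0.001,0],[-0.029,-0.0015,0.001,0],[-0.029,-0.0015,0.001,0],[-0.029,-0.0015,0.001,0],[0,0,0,0]]]'
python3 -m handwheel '[[[0,0,0,0],[0,0,0,0]]]'
python3 go.py .4335,-.1405,.0215,.7
```

```text
time_s: 6.18
position: [0.5485, -0.1454, 0.1161]
tool_rot: [[1.0, 0.012, 0.001], [0.012, -1.0, -0.0], [0.001, 0.0, -1.0]]
ft_force: [0.3, -0.6, 0.1]
grip_width: 0.0642
time_s: 6.6
position: [0.4294, -0.1398, 0.1118]
tool_rot: [[1.0, 0.011, -0.003], [0.011, -1.0, 0.002], [-0.003, -0.002, -1.0]]
ft_force: [-0.5, -0.2, -0.0]
grip_width: 0.0642
time_s: 6.77
position: [0.4346, -0.1415, 0.1124]
tool_rot: [[1.0, 0.012, 0.002], [0.012, -1.0, -0.001], [0.002, 0.001, -1.0]]
ft_force: [0.5, -0.2, 0.0]
grip_width: 0.064
t 6.77 pos [ 0.4346 -0.1415  0.1124] th 0.66 F [ 0.5 -0.2  0. ] w 0.064 q1,q6 [-33.  56.]
.4335,-.1405,.0215,.7 roll -0.001 n 1 shift [-0.0012 -0.0011  0.0909]
```

```bash
python3 -m handwheel '[[[-0.001,-0.001,0.025,0],[0,0,0.025,0],[0,0,0.025,0],[0,0,0.0155,0],[0,0,0,0]]]'
python3 -m handwheel '[[[0,0,0,0],[0,0,0,0],[0,0,0,0],[0,0,0,0],[0,0,0,0]]]' 0 40
python3 go.py
python3 -m handwheel '[[[0,0,0,0],[0,0,-0.015,0],[0,0,-0.03,0],[0,0,-0.035,0],[0,0,0,0]]]'
python3 go.py .6296,.1111,.105,74.1
```

```text
time_s: 7.18
position: [0.4327, -0.1396, 0.0189]
tool_rot: [[1.0, 0.012, -0.003], [0.012, -1.0, 0.002], [-0.003, -0.002, -1.0]]
ft_force: [-1.0, 0.7, -0.5]
grip_width: 0.0639
time_s: 7.6
position: [0.4335, -0.1404, 0.0225]
tool_rot: [[1.0, 0.012, 0.003], [0.012, -1.0, -0.001], [0.003, 0.002, -1.0]]
ft_force: [0.4, 0.8, 7.3]
grip_width: 0.035
t 7.6 pos [ 0.4335 -0.1404  0.0225] th 0.68 F [0.4 0.8 7.3] w 0.035 q1,q6 [-33.  56.]
time_s: 8.02
position: [0.4347, -0.1411, 0.1066]
tool_rot: [[1.0, 0.012, 0.008], [0.012, -1.0, -0.005], [0.008, 0.005, -1.0]]
ft_force: [1.0, -1.0, -0.2]
grip_width: 0.035
t 8.02 pos [ 0.4347 -0.1411  0.1066] th 0.7 F [ 1.  -1.  -0.2] w 0.035 q1,q6 [-33.  56.]
.6296,.1111,.105,74.1 roll -1.281 n 11 shift [0.296  0.1183 0.0019]
```

```bash
python3 -m handwheel '[[[0,0,0,-0.1165],[0,0,0,-0.1165],[0,0,0,-0.1165],[0,0,0,-0.1165],[0,0,0,-0.1165]]]'
python3 -m handwheel '[[[0,0,0,-0.1165],[0,0,0,-0.1165],[0,0,0,-0.1165],[0,0,0,-0.1165],[0,0,0,-0.1165]]]'
python3 -m handwheel '[[[0,0,0,-0.1165],[0.0296,0.0118,0,0],[0.0296,0.0118,0,0],[0.0296,0.0118,0,0],[0.0296,0.0118,0,0]]]'
python3 -m handwheel '[[[0.0296,0.0118,0,0],[0.0296,0.0118,0,0],[0.0296,0.0118,0,0],[0.0296,0.0118,0,0],[0.0296,0.0118,0,0]]]'
python3 -m handwheel '[[[0.0296,0.0118,0,0],[0,0,0,0],[0,0,0,0]]]'
python3 go.py .6296,.1111,.033,74.1
```

```text
time_s: 8.43
position: [0.4326, -0.14, 0.1015]
tool_rot: [[0.825, 0.565, 0.0], [0.565, -0.825, -0.0], [0.0, 0.001, -1.0]]
ft_force: [-0.1, -0.5, -1.0]
grip_width: 0.035
time_s: 8.85
position: [0.4326, -0.1399, 0.1014]
tool_rot: [[0.378, 0.926, 0.0], [0.926, -0.378, -0.0], [-0.0, 0.0, -1.0]]
ft_force: [0.0, 0.9, -0.7]
grip_width: 0.0354
time_s: 9.27
position: [0.5112, -0.0378, 0.1015]
tool_rot: [[0.274, 0.962, 0.001], [0.962, -0.274, -0.0], [-0.0, 0.001, -1.0]]
ft_force: [0.2, -0.5, -0.4]
grip_width: 0.0351
time_s: 9.68
position: [0.6084, 0.0887, 0.1014]
tool_rot: [[0.274, 0.962, 0.0], [0.962, -0.274, -0.0], [0.0, 0.0, -1.0]]
ft_force: [-0.1, 0.0, -0.4]
grip_width: 0.0352
time_s: 9.93
position: [0.6274, 0.1136, 0.1008]
tool_rot: [[0.272, 0.962, -0.0], [0.962, -0.272, -0.0], [-0.0, -0.0, -1.0]]
ft_force: [-0.4, -0.2, -0.8]
grip_width: 0.0351
t 9.93 pos [0.6274 0.1136 0.1008] th 74.22 F [-0.4 -0.2 -0.8] w 0.0351 q1,q6 [-0. 15.]
.6296,.1111,.033,74.1 roll 0.002 n 1 shift [-0.0018  0.0028  0.0678]
```

```bash
python3 -m handwheel '[[[-0.0018,0.0028,0.025,0],[0,0,0.025,0],[0,0,0.0125,0],[0,0,0.005,0],[0,0,0,0]]]'
python3 -m handwheel '[[[0,0,0.0015,0],[0,0,0.0015,0],[0,0,0,0]]]'
python3 -m handwheel '[[[0,0,0.001,0],[0,0,0.001,0],[0,0,0,0]]]'
```

```text
time_s: 10.35
position: [0.6286, 0.1091, 0.0329]
tool_rot: [[0.275, 0.961, -0.002], [0.961, -0.275, -0.0], [-0.001, -0.002, -1.0]]
ft_force: [-0.5, 0.2, -0.4]
grip_width: 0.035
time_s: 10.6
position: [0.6297, 0.1097, 0.0316]
tool_rot: [[0.274, 0.962, 0.001], [0.962, -0.274, -0.0], [0.0, 0.001, -1.0]]
ft_force: [0.1, 0.8, -1.2]
grip_width: 0.0358
time_s: 10.85
position: [0.6294, 0.1099, 0.0289]
tool_rot: [[0.274, 0.962, 0.0], [0.962, -0.274, 0.0], [0.0, 0.0, -1.0]]
ft_force: [-0.7, -0.5, -1.2]
grip_width: 0.0352
```

```bash
python3 -m handwheel '[[[0,0,0.001,0],[0,0,0,0]]]'
python3 -m handwheel '[[[0,0,0.0007,0],[0,0,0,0]]]'
```

```text
time_s: 11.02
position: [0.6294, 0.1099, 0.0277]
tool_rot: [[0.274, 0.962, -0.0], [0.962, -0.274, 0.0], [-0.0, -0.0, -1.0]]
ft_force: [-0.1, -0.4, -1.3]
grip_width: 0.0349
time_s: 11.18
position: [0.6294, 0.1099, 0.0275]
tool_rot: [[0.274, 0.962, 0.0], [0.962, -0.274, -0.0], [0.0, 0.0, -1.0]]
ft_force: [-2.3, -0.6, 3.4]
grip_width: 0.035
```

```bash
python3 -m handwheel '[[[0,0,0,0],[0,0,0,0],[0,0,0,0],[0,0,-0.005,0],[0,0,-0.02,0]]]' 57 40
python3 -m handwheel '[[[0,0,-0.03,0],[0,0,-0.03,0],[0,0,0,0]]]'
python3 go.py .4355,.152,.11,4.7 .4355,.152,.024,4.7
```

```text
time_s: 11.6
position: [0.628, 0.1098, 0.0498]
tool_rot: [[0.274, 0.962, -0.006], [0.962, -0.274, 0.0], [-0.001, -0.005, -1.0]]
ft_force: [0.2, 0.6, 0.3]
grip_width: 0.0487
time_s: 11.85
position: [0.6319, 0.11, 0.1186]
tool_rot: [[0.274, 0.962, 0.011], [0.962, -0.274, -0.0], [0.003, 0.01, -1.0]]
ft_force: [1.7, -0.1, 1.3]
grip_width: 0.0489
t 11.85 pos [0.6319 0.11   0.1186] th 74.11 F [ 1.7 -0.1  1.3] w 0.0489 q1,q6 [-1. 15.]
.4355,.152,.11,4.7 roll 1.211 n 11 shift [-0.1923 -0.058   0.0065]
.4355,.152,.024,4.7 roll -0.0 n 1 shift [-0.0009 -0.0001  0.086 ]
```

```bash
python3 -m handwheel '[[[0,0,0,0.11],[0,0,0,0.11],[0,0,0,0.11],[0,0,0,0.11],[0,0,0,0.11]]]' 75
python3 -m handwheel '[[[0,0,0,0.11],[0,0,0,0.11],[0,0,0,0.11],[0,0,0,0.11],[0,0,0,0.11]]]'
python3 -m handwheel '[[[0,0,0,0.111],[-0.0272,-0.0082,0,0],[-0.0272,-0.0082,0,0],[-0.0272,-0.0082,0,0],[-0.0272,-0.0082,0,0]]]'
python3 -m handwheel '[[[-0.0272,-0.0082,0,0],[-0.0272,-0.0082,0,0],[-0.0272,-0.0082,0,0],[0,0,0,0],[0,0,0,0]]]'
python3 -m handwheel '[[[0,0,0,0],[0,0,0,0]]]'
python3 go.py .4355,.152,.024,4.7
```

```text
time_s: 12.27
position: [0.6294, 0.1099, 0.1121]
tool_rot: [[0.74, 0.673, -0.0], [0.673, -0.74, 0.0], [-0.0, -0.0, -1.0]]
ft_force: [0.2, -0.1, -0.4]
grip_width: 0.064
time_s: 12.68
position: [0.6294, 0.1099, 0.1121]
tool_rot: [[0.982, 0.187, -0.0], [0.187, -0.982, 0.0], [-0.0, -0.0, -1.0]]
ft_force: [0.4, -0.5, -0.6]
grip_width: 0.0643
time_s: 13.1
position: [0.5169, 0.1338, 0.1121]
tool_rot: [[0.997, 0.082, 0.0], [0.082, -0.997, 0.0], [0.0, -0.0, -1.0]]
ft_force: [0.2, 0.8, -1.2]
grip_width: 0.0639
time_s: 13.52
position: [0.4344, 0.1517, 0.1125]
tool_rot: [[0.997, 0.083, 0.001], [0.083, -0.997, -0.0], [0.001, 0.0, -1.0]]
ft_force: [0.6, -0.3, 0.1]
grip_width: 0.0642
time_s: 13.68
position: [0.4361, 0.1512, 0.1122]
tool_rot: [[0.997, 0.082, 0.001], [0.082, -0.997, 0.0], [0.001, 0.0, -1.0]]
ft_force: [0.1, -0.5, 0.2]
grip_width: 0.064
t 13.68 pos [0.4361 0.1512 0.1122] th 4.69 F [ 0.1 -0.5  0.2] w 0.064 q1,q6 [ 4. 90.]
.4355,.152,.024,4.7 roll -0.0 n 1 shift [-0.0007 -0.0008  0.0882]
```

```bash
python3 -m handwheel '[[[-0.0007,-0.0008,0.025,0],[0,0,0.025,0],[0,0,0.025,0],[0,0,0.013,0],[0,0,0,0]]]'
python3 -m handwheel '[[[0,0,0,0],[0,0,0,0],[0,0,0,0],[0,0,0,0],[0,0,0,0]]]' 0 40
python3 go.py
python3 -m handwheel '[[[0,0,0,0],[0,0,-0.015,0],[0,0,-0.03,0],[0,0,-0.035,0],[0,0,0,0]]]'
python3 -m handwheel '[[[0,0,0,0]]]'
python3 go.py .6494,.1803,.105,74.1
```

```text
time_s: 14.1
position: [0.4339, 0.1517, 0.0217]
tool_rot: [[0.997, 0.081, -0.004], [0.081, -0.997, -0.0], [-0.004, 0.0, -1.0]]
ft_force: [-0.5, -0.2, 0.8]
grip_width: 0.064
time_s: 14.52
position: [0.435, 0.1522, 0.0252]
tool_rot: [[0.997, 0.082, 0.003], [0.082, -0.997, 0.0], [0.003, 0.0, -1.0]]
ft_force: [0.1, -0.2, 6.1]
grip_width: 0.0351
t 14.52 pos [0.435  0.1522 0.0252] th 4.72 F [ 0.1 -0.2  6.1] w 0.0351 q1,q6 [ 5. 90.]
time_s: 14.93
position: [0.4365, 0.1525, 0.1094]
tool_rot: [[0.997, 0.083, 0.01], [0.083, -0.997, 0.001], [0.01, 0.0, -1.0]]
ft_force: [2.2, -0.4, 1.2]
grip_width: 0.0348
time_s: 15.02
position: [0.4349, 0.1523, 0.1058]
tool_rot: [[0.997, 0.082, 0.004], [0.082, -0.997, 0.0], [0.004, -0.0, -1.0]]
ft_force: [-0.6, 0.9, -1.6]
grip_width: 0.0348
t 15.02 pos [0.4349 0.1523 0.1058] th 4.72 F [-0.6  0.9 -1.6] w 0.0348 q1,q6 [ 5. 90.]
.6494,.1803,.105,74.1 roll -1.211 n 11 shift [0.0857 0.1986 0.0017]
```

```bash
python3 -m handwheel '[[[0,0,0,-0.11],[0,0,0,-0.11],[0,0,0,-0.11],[0,0,0,-0.11],[0,0,0,-0.11]]]'
python3 -m handwheel '[[[0,0,0,-0.11],[0,0,0,-0.11],[0,0,0,-0.11],[0,0,0,-0.11],[0,0,0,-0.11]]]'
python3 -m handwheel '[[[0,0,0,-0.111],[0.0122,0.0284,0,0],[0.0122,0.0284,0,0],[0.0122,0.0284,0,0],[0.0122,0.0284,0,0]]]'
python3 -m handwheel '[[[0.0122,0.0284,0,0],[0.0122,0.0284,0,0],[0.0122,0.0284,0,0],[0,0,0,0],[0,0,0,0]]]'
python3 -m handwheel '[[[0,0,0,0],[0,0,0,0]]]'
python3 go.py .6494,.1803,.035,74.1
```

```text
time_s: 15.43
position: [0.4335, 0.1521, 0.103]
tool_rot: [[0.803, 0.595, -0.002], [0.595, -0.803, -0.0], [-0.002, -0.001, -1.0]]
ft_force: [-0.6, 0.2, -0.4]
grip_width: 0.0352
time_s: 15.85
position: [0.4335, 0.1521, 0.103]
tool_rot: [[0.374, 0.928, -0.002], [0.928, -0.374, -0.0], [-0.001, -0.002, -1.0]]
ft_force: [-0.2, 0.7, -0.3]
grip_width: 0.035
time_s: 16.27
position: [0.5575, 0.1681, 0.1028]
tool_rot: [[0.274, 0.962, -0.002], [0.962, -0.274, -0.0], [-0.001, -0.002, -1.0]]
ft_force: [-0.2, 0.7, -0.1]
grip_width: 0.0351
time_s: 16.68
position: [0.649, 0.1797, 0.1017]
tool_rot: [[0.274, 0.962, -0.003], [0.962, -0.274, -0.0], [-0.001, -0.003, -1.0]]
ft_force: [-0.9, 0.1, -0.4]
grip_width: 0.035
time_s: 16.85
position: [0.6477, 0.1798, 0.1035]
tool_rot: [[0.274, 0.962, -0.002], [0.962, -0.274, -0.0], [-0.001, -0.002, -1.0]]
ft_force: [-0.8, 0.2, 0.3]
grip_width: 0.035
t 16.85 pos [0.6477 0.1798 0.1035] th 74.11 F [-0.8  0.2  0.3] w 0.035 q1,q6 [ 5. 21.]
.6494,.1803,.035,74.1 roll 0.0 n 1 shift [0.001  0.0016 0.0685]
```

```bash
python3 -m handwheel '[[[0.001,0.0016,0.025,0],[0,0,0.025,0],[0,0,0.0125,0],[0,0,0.006,0],[0,0,0,0]]]'
python3 -m handwheel '[[[0,0,0.001,0],[0,0,0.001,0],[0,0,0,0]]]'
python3 -m handwheel '[[[0,0,0.001,0],[0,0,0,0]]]'
python3 -m handwheel '[[[0,0,0.001,0],[0,0,0,0]]]'
```

```text
time_s: 17.27
position: [0.6498, 0.1803, 0.0347]
tool_rot: [[0.274, 0.962, -0.002], [0.962, -0.274, -0.0], [-0.001, -0.002, -1.0]]
ft_force: [0.3, 0.1, 0.0]
grip_width: 0.0355
time_s: 17.52
position: [0.651, 0.1804, 0.0347]
tool_rot: [[0.274, 0.962, 0.002], [0.962, -0.274, 0.0], [0.001, 0.002, -1.0]]
ft_force: [-0.3, -0.2, -0.4]
grip_width: 0.0352
time_s: 17.68
position: [0.6507, 0.1804, 0.033]
tool_rot: [[0.274, 0.962, 0.001], [0.962, -0.274, 0.0], [0.0, 0.001, -1.0]]
ft_force: [0.8, 0.8, -0.8]
grip_width: 0.0351
time_s: 17.85
position: [0.6506, 0.1803, 0.0316]
tool_rot: [[0.274, 0.962, -0.0], [0.962, -0.274, -0.0], [-0.0, -0.0, -1.0]]
ft_force: [0.3, 0.2, -0.8]
grip_width: 0.0356
```

```bash
python3 -m handwheel '[[[0,0,0.001,0],[0,0,0,0]]]'
python3 -m handwheel '[[[0,0,0.0007,0],[0,0,0,0]]]'
```

```text
time_s: 18.02
position: [0.6505, 0.1803, 0.0305]
tool_rot: [[0.274, 0.962, -0.0], [0.962, -0.274, -0.0], [-0.0, -0.0, -1.0]]
ft_force: [-0.2, -0.7, -1.1]
grip_width: 0.0351
time_s: 18.18
position: [0.6506, 0.1803, 0.0302]
tool_rot: [[0.274, 0.962, 0.0], [0.962, -0.274, -0.0], [-0.0, 0.0, -1.0]]
ft_force: [-1.6, 0.1, 2.8]
grip_width: 0.0352
```

Contact at the expected height; releasing, then on to the pipe.

```bash
python3 -m handwheel '[[[0,0,0,0],[0,0,0,0],[0,0,0,0],[0,0,-0.005,0],[0,0,-0.02,0]]]' 57 40
python3 -m handwheel '[[[0,0,-0.03,0],[0,0,-0.03,0],[0,0,0,0]]]'
python3 -m handwheel '[[[0,0,0,0]]]'
python3 go.py .3445,.2897,.12,9.2
```

```text
time_s: 18.6
position: [0.6491, 0.1802, 0.0524]
tool_rot: [[0.274, 0.962, -0.006], [0.962, -0.274, -0.001], [-0.002, -0.005, -1.0]]
ft_force: [-0.9, -0.1, 0.2]
grip_width: 0.0487
time_s: 18.85
position: [0.653, 0.1807, 0.1219]
tool_rot: [[0.274, 0.962, 0.011], [0.962, -0.274, 0.001], [0.004, 0.01, -1.0]]
ft_force: [0.8, -0.0, 1.2]
grip_width: 0.0487
time_s: 18.93
position: [0.6513, 0.1805, 0.1172]
tool_rot: [[0.274, 0.962, 0.004], [0.962, -0.274, 0.0], [0.002, 0.004, -1.0]]
ft_force: [0.3, 0.2, -0.5]
grip_width: 0.0486
t 18.93 pos [0.6513 0.1805 0.1172] th 74.1 F [ 0.3  0.2 -0.5] w 0.0486 q1,q6 [ 5. 21.]
.3445,.2897,.12,9.2 roll 1.133 n 10 shift [-0.2854 -0.1569 -0.0041]
```

Run:
```python
from h import *
im,d=env.get_image("scene");cv2.imwrite("pics/scene1.png",im[:,:,::-1]);np.savez("scene0.npz",im=im,d=d)
im,d=env.get_image("top");np.savez("top0.npz",im=im,d=d)
import importlib,fit
for k,c,R,lo in(("pipe",(.344,.2895),.085,.017),("dowel",(.444,.002),.085,.012),("tray cauls",(.64,.146),.08,.027)):
    for n in fit.A:
        p=fit.pick(n,c,R,lo);print(k,n,len(p),*rect(p[:,:2]),np.round(np.median(p[:,2]),4))
```

```text
pipe top 0 [0. 0.] [0. 0.] 0.0 nan
pipe scene 197 [329.6 274.7] [ 14.3 105.6] 5.7 0.0255
dowel top 425 [439.3   3.7] [ 21.7 139.5] 161.1 0.0187
dowel scene 585 [440.5   3.1] [ 21.9 144.2] 161.5 0.0203
tray cauls top 189 [635.6 135.3] [ 36.  111.5] 73.8 0.0296
tray cauls scene 1083 [641. 145.] [ 97.7 133.4] 75.0 0.0298
  return _methods._mean(a, axis=axis, dtype=dtype,
  ret = ret.dtype.type(ret / rcount)
```

View pics/scene1.png

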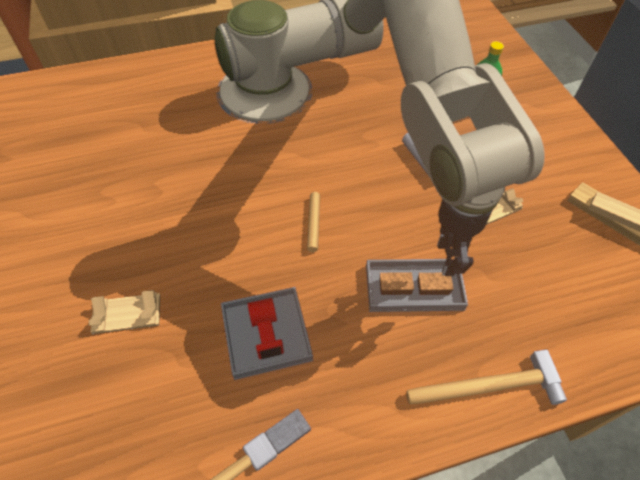

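Scene: the jaw lies in the square tray (265,330) and both cauls lie flat end to end in the long tray (397,282) and (435,282). Next is the pipe, now partly hidden by the arm.

```bash
python3 -m handwheel '[[[0,0,0,0.113],[0,0,0,0.113],[0,0,0,0.113],[0,0,0,0.113],[0,0,0,0.113]]]' 75 60
python3 -m handwheel '[[[0,0,0,0.113],[0,0,0,0.113],[0,0,0,0.113],[0,0,0,0.113],[0,0,0,0.116]]]'
python3 -m handwheel '[[[-0.0285,-0.0157,0,0],[-0.0285,-0.0157,0,0],[-0.0285,-0.0157,0,0],[-0.0285,-0.0157,0,0],[-0.0285,-0.0157,0,0]]]'
python3 -m handwheel '[[[-0.0285,-0.0157,0,0],[-0.0285,-0.0157,0,0],[-0.0285,-0.0157,0,0],[-0.0285,-0.0157,0,0],[-0.0285,-0.0157,0,0]]]'
python3 -m handwheel '[[[0,0,0,0],[0,0,0,0],[0,0,0,0]]]'
python3 go.py .3445,.2897,.022,9.2
```

```text
time_s: 19.45
position: [0.65, 0.1803, 0.1133]
tool_rot: [[0.75, 0.661, -0.003], [0.661, -0.75, -0.0], [-0.002, -0.002, -1.0]]
ft_force: [-0.8, 0.2, -0.4]
grip_width: 0.064
time_s: 19.87
position: [0.65, 0.1803, 0.1133]
tool_rot: [[0.988, 0.154, -0.003], [0.154, -0.988, -0.0], [-0.003, -0.0, -1.0]]
ft_force: [0.2, -0.3, 0.6]
grip_width: 0.0641
time_s: 20.28
position: [0.4953, 0.2353, 0.1137]
tool_rot: [[0.987, 0.159, -0.003], [0.159, -0.987, -0.001], [-0.003, 0.0, -1.0]]
ft_force: [1.0, 0.3, 0.4]
grip_width: 0.0639
time_s: 20.7
position: [0.3421, 0.2898, 0.114]
tool_rot: [[0.987, 0.159, -0.002], [0.159, -0.987, -0.001], [-0.002, 0.001, -1.0]]
ft_force: [1.0, 0.5, -0.4]
grip_width: 0.0639
time_s: 20.95
position: [0.3446, 0.2898, 0.1146]
tool_rot: [[0.987, 0.16, -0.0], [0.16, -0.987, -0.0], [-0.0, 0.0, -1.0]]
ft_force: [0.1, -0.2, 0.3]
grip_width: 0.0643
t 20.95 pos [0.3446 0.2898 0.1146] th 9.2 F [ 0.1 -0.2  0.3] w 0.0643 q1,q6 [ 25. 106.]
.3445,.2897,.022,9.2 roll -0.0 n 1 shift [-0.0001  0.0001  0.0926]
```

```bash
python3 -m handwheel '[[[0,0,0.025,0],[0,0,0.025,0],[0,0,0.025,0],[0,0,0.0175,0],[0,0,0,0]]]'
python3 -m handwheel '[[[0,0,0,0],[0,0,0,0],[0,0,0,0],[0,0,0,0],[0,0,0,0]]]' 0 60
python3 -m handwheel '[[[0,0,0,0]]]'
python3 go.py
python3 -m handwheel '[[[0,0,-0.01,0],[0,0,-0.02,0],[0,0,-0.03,0],[0,0,-0.035,0],[0,0,0,0]]]'
python3 -m handwheel '[[[0,0,0,0]]]'
python3 go.py .5382,-.3873,.12,82
```

```text
time_s: 21.37
position: [0.344, 0.2887, 0.0195]
tool_rot: [[0.987, 0.158, -0.005], [0.158, -0.987, -0.002], [-0.005, 0.002, -1.0]]
ft_force: [-0.3, 0.1, 0.8]
grip_width: 0.0643
time_s: 21.78
position: [0.3451, 0.2901, 0.0236]
tool_rot: [[0.987, 0.16, 0.003], [0.16, -0.987, 0.001], [0.003, -0.001, -1.0]]
ft_force: [-0.1, -1.4, 7.1]
grip_width: 0.0318
time_s: 21.87
position: [0.3451, 0.2901, 0.0236]
tool_rot: [[0.987, 0.159, 0.003], [0.159, -0.987, 0.001], [0.003, -0.001, -1.0]]
ft_force: [0.2, -2.3, 8.0]
grip_width: 0.0321
t 21.87 pos [0.3451 0.2901 0.0236] th 9.18 F [ 0.2 -2.3  8. ] w 0.0321 q1,q6 [ 25. 106.]
time_s: 22.28
position: [0.3462, 0.291, 0.1228]
tool_rot: [[0.987, 0.16, 0.009], [0.16, -0.987, 0.004], [0.01, -0.003, -1.0]]
ft_force: [1.7, -0.3, -0.7]
grip_width: 0.0321
time_s: 22.37
position: [0.3446, 0.2901, 0.1189]
tool_rot: [[0.987, 0.16, 0.004], [0.16, -0.987, 0.002], [0.004, -0.001, -1.0]]
ft_force: [-0.1, -0.5, -1.8]
grip_width: 0.0317
t 22.37 pos [0.3446 0.2901 0.1189] th 9.19 F [-0.1 -0.5 -1.8] w 0.0317 q1,q6 [ 25. 106.]
.5382,-.3873,.12,82 roll -1.271 n 11 shift [-0.6439  0.286  -0.0016]
```

```bash
python3 -m handwheel '[[[0,0,0,-0.1155],[0,0,0,-0.1155],[0,0,0,-0.1155],[0,0,0,-0.1155],[0,0,0,-0.1155]]]'
python3 -m handwheel '[[[0,0,0,-0.1155],[0,0,0,-0.1155],[0,0,0,-0.1155],[0,0,0,-0.1155],[0,0,0,-0.1155]]]'
python3 -m handwheel '[[[0,0,0,-0.1155],[-0.0322,0.0143,0,0],[-0.0322,0.0143,0,0],[-0.0322,0.0143,0,0],[-0.0322,0.0143,0,0]]]'
python3 -m handwheel '[[[-0.0322,0.0143,0,0],[-0.0322,0.0143,0,0],[-0.0322,0.0143,0,0],[-0.0322,0.0143,0,0],[-0.0322,0.0143,0,0]]]'
python3 -m handwheel '[[[-0.0322,0.0143,0,0],[-0.0322,0.0143,0,0],[-0.0322,0.0143,0,0],[-0.0322,0.0143,0,0],[-0.0322,0.0143,0,0]]]'
python3 -m handwheel '[[[-0.0322,0.0143,0,0],[-0.0322,0.0143,0,0],[-0.0322,0.0143,0,0],[-0.0322,0.0143,0,0],[0,0,0,0]]]'
python3 -m handwheel '[[[0,0,0,0],[0,0,0,0],[0,0,0,0]]]'
python3 go.py .5382,-.3873,.09,82
```

```text
time_s: 22.78
position: [0.3434, 0.2895, 0.1161]
tool_rot: [[0.736, 0.677, -0.003], [0.677, -0.736, -0.001], [-0.003, -0.001, -1.0]]
ft_force: [-0.8, -0.5, -3.2]
grip_width: 0.0319
time_s: 23.2
position: [0.3434, 0.2895, 0.1161]
tool_rot: [[0.247, 0.969, -0.003], [0.969, -0.247, -0.001], [-0.002, -0.002, -1.0]]
ft_force: [-0.4, 0.0, -2.5]
grip_width: 0.0319
time_s: 23.62
position: [0.3821, 0.1529, 0.1162]
tool_rot: [[0.139, 0.99, -0.003], [0.99, -0.139, -0.0], [-0.001, -0.002, -1.0]]
ft_force: [1.5, -0.0, -2.5]
grip_width: 0.0322
time_s: 24.03
position: [0.4306, -0.0167, 0.1162]
tool_rot: [[0.14, 0.99, -0.002], [0.99, -0.14, 0.001], [0.001, -0.003, -1.0]]
ft_force: [0.8, 0.4, -1.7]
grip_width: 0.0322
time_s: 24.45
position: [0.4789, -0.1859, 0.1158]
tool_rot: [[0.14, 0.99, -0.003], [0.99, -0.14, 0.002], [0.001, -0.003, -1.0]]
ft_force: [0.9, 0.3, -2.2]
grip_width: 0.032
time_s: 24.87
position: [0.5185, -0.3255, 0.1152]
tool_rot: [[0.143, 0.99, -0.0], [0.99, -0.143, -0.001], [-0.001, 0.0, -1.0]]
ft_force: [-0.7, 0.6, -2.5]
grip_width: 0.0322
time_s: 25.12
position: [0.5177, -0.3187, 0.1165]
tool_rot: [[0.139, 0.99, -0.002], [0.99, -0.139, 0.002], [0.001, -0.002, -1.0]]
ft_force: [-0.0, 0.5, -2.5]
grip_width: 0.0318
t 25.12 pos [ 0.5177 -0.3187  0.1165] th 82.02 F [-0.   0.5 -2.5] w 0.0318 q1,q6 [-43. -35.]
.5382,-.3873,.09,82 roll 0.0 n 1 shift [-0.0651  0.0298  0.0264]
```

```bash
python3 -m handwheel '[[[-0.0217,0.0099,0,0],[-0.0217,0.0099,0,0],[-0.0217,0.01,0,0],[0,0,0.025,0],[0,0,0,0]]]'
python3 -m handwheel '[[[0,0,0,0],[0,0,0,0],[0,0,0,0]]]'
python3 - <<'E'
from h import *
im,d=env.get_image("scene");np.savez("scene0.npz",im=im,d=d);c=cv2.resize(im[200:400,20:270],None,fx=3,fy=3)[:600];cv2.imwrite("pics/s2.png",c[:,:,::-1])
import fit
p=fit.pick("scene",(.5382,-.3873),.085,.075,.115);print(len(p),*rect(p[:,:2]))
E
python3 go.py .5382,-.3873,.05,81.8
```

```text
time_s: 25.53
position: [0.5373, -0.3871, 0.0883]
tool_rot: [[0.14, 0.99, -0.005], [0.99, -0.139, 0.005], [0.004, -0.006, -1.0]]
ft_force: [-0.5, 1.8, -3.4]
grip_width: 0.0321
time_s: 25.78
position: [0.539, -0.3879, 0.0937]
tool_rot: [[0.139, 0.99, 0.001], [0.99, -0.139, -0.001], [-0.001, 0.001, -1.0]]
ft_force: [-0.2, 0.2, -2.9]
grip_width: 0.0322
1320 [ 544.4 -388. ] [ 53.  142.3] 88.1
t 25.83 pos [ 0.539  -0.3881  0.0937] th 82.03 F [-0.3 -0.1 -2. ] w 0.032 q1,q6 [-46. -38.]
.5382,-.3873,.05,81.8 roll 0.004 n 1 shift [ 0.0007 -0.0009  0.0437]
```

View pics/s2.png

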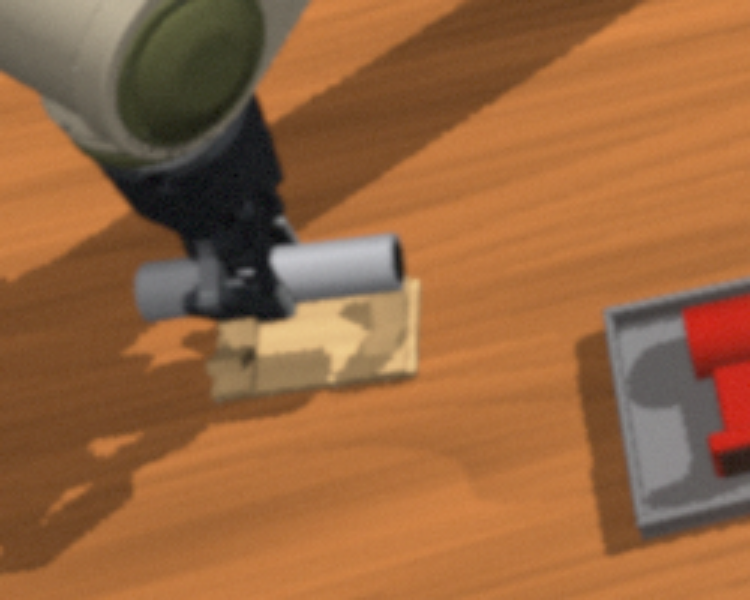

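The pipe, crop (140–400, 235–320), hangs level above the wide rest. Its measured centre is y = −388, which matches the rest, so I'm lowering it.

```bash
python3 -m handwheel '[[[0.0007,-0.0009,0.02,0.004],[0,0,0.015,0],[0,0,0.007,0],[0,0,0,0],[0,0,0,0]]]'
python3 -m handwheel '[[[0,0,0.0015,0],[0,0,0.0015,0],[0,0,0,0]]]'
python3 -m handwheel '[[[0,0,0.001,0],[0,0,0.001,0],[0,0,0,0]]]'
python3 -m handwheel '[[[0,0,0.001,0],[0,0,0,0]]]'
```

```text
time_s: 26.25
position: [0.5381, -0.3879, 0.0512]
tool_rot: [[0.143, 0.99, 0.001], [0.99, -0.143, -0.001], [-0.0, 0.001, -1.0]]
ft_force: [0.1, -0.7, -2.4]
grip_width: 0.0318
time_s: 26.5
position: [0.5379, -0.3879, 0.0478]
tool_rot: [[0.143, 0.99, 0.0], [0.99, -0.143, -0.001], [-0.0, 0.001, -1.0]]
ft_force: [0.1, 0.5, -2.7]
grip_width: 0.0318
time_s: 26.75
position: [0.5378, -0.3878, 0.0453]
tool_rot: [[0.144, 0.99, -0.0], [0.99, -0.144, 0.0], [0.0, -0.0, -1.0]]
ft_force: [1.2, -0.9, -1.9]
grip_width: 0.0322
time_s: 26.92
position: [0.5378, -0.3878, 0.0442]
tool_rot: [[0.143, 0.99, -0.0], [0.99, -0.143, 0.0], [0.0, -0.0, -1.0]]
ft_force: [-0.6, -0.1, -2.1]
grip_width: 0.0318
```

```bash
python3 -m handwheel '[[[0,0,0.001,0],[0,0,0,0]]]'
python3 -m handwheel '[[[0,0,0.0008,0],[0,0,0,0]]]'
python3 -m handwheel '[[[0,0,0.0008,0],[0,0,0,0]]]'
```

```text
time_s: 27.08
position: [0.5379, -0.3878, 0.0433]
tool_rot: [[0.143, 0.99, 0.0], [0.99, -0.143, -0.0], [-0.0, 0.0, -1.0]]
ft_force: [-0.7, 0.2, -2.8]
grip_width: 0.0322
time_s: 27.25
position: [0.5381, -0.3879, 0.043]
tool_rot: [[0.143, 0.99, 0.001], [0.99, -0.143, -0.001], [-0.001, 0.001, -1.0]]
ft_force: [0.7, 0.0, -1.1]
grip_width: 0.0323
time_s: 27.42
position: [0.5382, -0.388, 0.0428]
tool_rot: [[0.143, 0.99, 0.001], [0.99, -0.143, -0.001], [-0.001, 0.001, -1.0]]
ft_force: [0.5, 0.7, 4.8]
grip_width: 0.0322
```

Seated at the expected 0.0426. Releasing.

```bash
python3 -m handwheel '[[[0,0,0,0],[0,0,0,0],[0,0,0,0],[0,0,0,0],[0,0,-0.005,0]]]' 75 40
python3 -m handwheel '[[[0,0,-0.02,0],[0,0,-0.03,0],[0,0,-0.03,0],[0,0,0,0],[0,0,0,0]]]'
python3 go.py .4405,.003,.12,161.6
```

```text
time_s: 27.83
position: [0.5374, -0.3875, 0.0459]
tool_rot: [[0.144, 0.99, -0.001], [0.99, -0.144, 0.001], [0.001, -0.002, -1.0]]
ft_force: [0.4, 0.6, -0.2]
grip_width: 0.064
time_s: 28.25
position: [0.5383, -0.3883, 0.129]
tool_rot: [[0.143, 0.99, 0.003], [0.99, -0.143, -0.003], [-0.002, 0.003, -1.0]]
ft_force: [-0.7, -0.6, -1.1]
grip_width: 0.0641
t 28.25 pos [ 0.5383 -0.3883  0.129 ] th 81.75 F [-0.7 -0.6 -1.1] w 0.0641 q1,q6 [-46. -38.]
.4405,.003,.12,161.6 roll -1.394 n 12 shift [0.2163 0.3404 0.0076]
```

```bash
python3 -m handwheel '[[[0,0,0,-0.116],[0,0,0,-0.116],[0,0,0,-0.116],[0,0,0,-0.116],[0,0,0,-0.116]]]' 65
python3 -m handwheel '[[[0,0,0,-0.116],[0,0,0,-0.116],[0,0,0,-0.116],[0,0,0,-0.116],[0,0,0,-0.116]]]'
python3 -m handwheel '[[[0,0,0,-0.116],[0,0,0,-0.118],[0.0154,0.0243,0,0],[0.0154,0.0243,0,0],[0.0154,0.0243,0,0]]]'
python3 -m handwheel '[[[0.0154,0.0243,0,0],[0.0154,0.0243,0,0],[0.0154,0.0243,0,0],[0.0154,0.0243,0,0],[0.0154,0.0243,0,0]]]'
python3 -m handwheel '[[[0.0154,0.0243,0,0],[0.0154,0.0243,0,0],[0.0154,0.0243,0,0],[0.0154,0.0243,0,0],[0.0154,0.0243,0,0]]]'
python3 -m handwheel '[[[0.0154,0.0243,0,0],[0,0,0,0],[0,0,0,0],[0,0,0,0]]]'
python3 go.py .4405,.003,.021,161.6
python3 - <<'E'
from h import *
for n in("scene","top"):
    im,d=env.get_image(n);np.savez(n+"0.npz",im=im,d=d)
im=np.load("scene0.npz")["im"];c=cv2.resize(im[230:410,60:330],None,fx=2.8,fy=2.8);cv2.imwrite("pics/s3.png",c[:,:,::-1])
import fit
for n in fit.A:
    for k,c,R,lo in(("pipe",(.5382,-.3873),.085,.037),("dowel",(.4405,.003),.085,.012)):
        p=fit.pick(n,c,R,lo);print(k,n,len(p),*rect(p[:,:2]),np.round(np.percentile(p[:,2],95),4))
E
```

```text
time_s: 28.67
position: [0.5374, -0.3874, 0.1255]
tool_rot: [[-0.427, 0.904, -0.002], [0.904, 0.427, 0.002], [0.002, -0.001, -1.0]]
ft_force: [-1.0, -0.1, 0.4]
grip_width: 0.0557
time_s: 29.08
position: [0.5374, -0.3874, 0.1255]
tool_rot: [[-0.853, 0.522, -0.002], [0.522, 0.853, 0.002], [0.002, 0.001, -1.0]]
ft_force: [0.5, -0.2, -0.3]
grip_width: 0.0554
time_s: 29.5
position: [0.516, -0.3028, 0.1254]
tool_rot: [[-0.949, 0.316, -0.002], [0.316, 0.949, 0.002], [0.002, 0.001, -1.0]]
ft_force: [0.1, -0.0, -0.2]
grip_width: 0.0559
time_s: 29.92
position: [0.4812, -0.1629, 0.1259]
tool_rot: [[-0.949, 0.316, -0.002], [0.316, 0.949, 0.001], [0.002, 0.0, -1.0]]
ft_force: [1.3, -0.0, 0.4]
grip_width: 0.0554
time_s: 30.33
position: [0.4464, -0.0235, 0.1261]
tool_rot: [[-0.949, 0.316, -0.002], [0.316, 0.949, 0.001], [0.002, -0.0, -1.0]]
ft_force: [0.6, 0.3, -0.1]
grip_width: 0.0554
time_s: 30.67
position: [0.4405, 0.0028, 0.1265]
tool_rot: [[-0.949, 0.315, -0.001], [0.315, 0.949, -0.0], [0.001, -0.0, -1.0]]
ft_force: [0.5, -1.4, -0.1]
grip_width: 0.0557
t 30.67 pos [0.4405 0.0028 0.1265] th 161.63 F [ 0.5 -1.4 -0.1] w 0.0557 q1,q6 [-15. -87.]
.4405,.003,.021,161.6 roll 0.001 n 1 shift [0.     0.0002 0.1055]
pipe top 721 [ 537.2 -387.6] [ 33.9 141.9] 81.4 0.0551
dowel top 40 [408.   14.2] [12.7 21.4] 78.7 0.0238
pipe scene 1441 [ 540.5 -388.1] [ 33.9 141.3] 82.1 0.0542
dowel scene 592 [440.4   3.1] [ 21.8 143.1] 161.4 0.0238
```

View pics/s3.png

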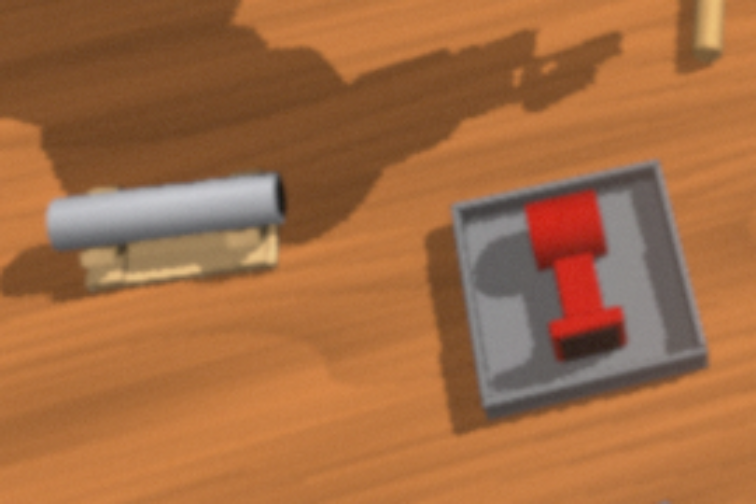

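The pipe lies in the wide rest (crop 50–285, 175–250), centred at (538.8, −387.9) with its top at 54 mm. The jaw is in the tray. Now the dowel.

```bash
python3 -m handwheel '[[[0,0,0.03,0],[0,0,0.03,0],[0,0,0.025,0],[0,0,0.012,0],[0,0,0.005,0]]]' 65 40
python3 -m handwheel '[[[0,0,0.0025,0],[0,0,0,0],[0,0,0,0],[0,0,0,0]]]'
python3 -m handwheel '[[[0,0,0,0],[0,0,0,0],[0,0,0,0],[0,0,0,0],[0,0,0,0]]]' 0 40
python3 go.py
python3 -m handwheel '[[[0,0,-0.01,0],[0,0,-0.02,0],[0,0,-0.03,0],[0,0,-0.035,0],[0,0,0,0]]]'
python3 -m handwheel '[[[0,0,0,0]]]'
python3 go.py .5172,.3782,.12,99
```

```text
time_s: 31.18
position: [0.4399, 0.0024, 0.0229]
tool_rot: [[-0.948, 0.317, -0.003], [0.317, 0.948, 0.001], [0.003, -0.0, -1.0]]
ft_force: [-0.4, 0.5, 0.4]
grip_width: 0.0554
time_s: 31.52
position: [0.441, 0.0028, 0.0231]
tool_rot: [[-0.949, 0.315, 0.002], [0.315, 0.949, -0.0], [-0.002, 0.0, -1.0]]
ft_force: [0.2, 0.4, -0.5]
grip_width: 0.0554
time_s: 31.93
position: [0.4406, 0.003, 0.0228]
tool_rot: [[-0.949, 0.315, 0.001], [0.315, 0.949, -0.0], [-0.001, 0.0, -1.0]]
ft_force: [-0.6, 0.4, 5.4]
grip_width: 0.0205
t 31.93 pos [0.4406 0.003  0.0228] th 161.62 F [-0.6  0.4  5.4] w 0.0205 q1,q6 [-15. -87.]
time_s: 32.35
position: [0.4427, 0.0026, 0.1223]
tool_rot: [[-0.949, 0.315, 0.009], [0.315, 0.949, -0.002], [-0.009, 0.001, -1.0]]
ft_force: [0.7, -1.2, 0.2]
grip_width: 0.02
time_s: 32.43
position: [0.4411, 0.0029, 0.1186]
tool_rot: [[-0.949, 0.315, 0.004], [0.315, 0.949, -0.001], [-0.004, 0.0, -1.0]]
ft_force: [-0.1, 0.3, -1.3]
grip_width: 0.0203
t 32.43 pos [0.4411 0.0029 0.1186] th 161.63 F [-0.1  0.3 -1.3] w 0.0203 q1,q6 [-15. -87.]
.5172,.3782,.12,99 roll 1.093 n 10 shift [ 0.3587  0.1339 -0.0014]
```

```bash
python3 -m handwheel '[[[0,0,0,0.1093],[0,0,0,0.1093],[0,0,0,0.1093],[0,0,0,0.1093],[0,0,0,0.1093]]]'
python3 -m handwheel '[[[0,0,0,0.1093],[0,0,0,0.1093],[0,0,0,0.1093],[0,0,0,0.1093],[0,0,0,0.1093]]]'
python3 -m handwheel '[[[0.0299,0.0112,0,0],[0.0299,0.0112,0,0],[0.0299,0.0112,0,0],[0.0299,0.0112,0,0],[0.0299,0.0112,0,0]]]'
python3 -m handwheel '[[[0.0299,0.0112,0,0],[0.0299,0.0112,0,0],[0.0299,0.0112,0,0],[0.0299,0.0112,0,0],[0.0299,0.0112,0,0]]]'
python3 -m handwheel '[[[0.0299,0.0112,0,0],[0.0299,0.0112,0,0],[0,0,0,0],[0,0,0,0],[0,0,0,0]]]'
python3 go.py .5172,.3782,.09,99.1
```

```text
time_s: 32.85
position: [0.4398, 0.0032, 0.116]
tool_rot: [[-0.643, 0.766, -0.003], [0.766, 0.643, 0.001], [0.002, -0.001, -1.0]]
ft_force: [-0.0, -0.5, -0.7]
grip_width: 0.0203
time_s: 33.27
position: [0.4398, 0.0032, 0.116]
tool_rot: [[-0.151, 0.989, -0.003], [0.989, 0.151, 0.001], [0.001, -0.002, -1.0]]
ft_force: [-1.0, -0.0, -0.2]
grip_width: 0.0203
time_s: 33.68
position: [0.4719, 0.161, 0.1159]
tool_rot: [[-0.156, 0.988, -0.003], [0.988, 0.156, -0.0], [0.0, -0.003, -1.0]]
ft_force: [0.9, -0.0, -0.4]
grip_width: 0.0204
time_s: 34.1
position: [0.5038, 0.3173, 0.1155]
tool_rot: [[-0.157, 0.988, -0.003], [0.988, 0.157, -0.001], [-0.001, -0.003, -1.0]]
ft_force: [0.8, 0.0, -0.6]
grip_width: 0.0203
time_s: 34.52
position: [0.5165, 0.3779, 0.1157]
tool_rot: [[-0.157, 0.988, -0.003], [0.988, 0.157, -0.001], [-0.001, -0.003, -1.0]]
ft_force: [0.2, 0.2, -0.9]
grip_width: 0.0203
t 34.52 pos [0.5165 0.3779 0.1157] th 99.01 F [ 0.2  0.2 -0.9] w 0.0203 q1,q6 [26. 17.]
.5172,.3782,.09,99.1 roll -0.002 n 1 shift [0.0002 0.0008 0.0257]
```

```bash
python3 -m handwheel '[[[0,0.0008,0.02,0],[0,0,0.02,0],[0,0,0.012,0],[0,0,0,0],[0,0,0,0]]]'
python3 -m handwheel '[[[0,0,0.003,0],[0,0,0,0],[0,0,0,0]]]'
python3 - <<'E'
from h import *
im,d=env.get_image("scene");c=cv2.resize(im[140:260,430:580],None,fx=5,fy=5);cv2.imwrite("pics/s4.png",c[:,:,::-1]);np.savez("scene0.npz",im=im,d=d)
E
python3 go.py .5172,.3782,.05,99
```

```text
time_s: 34.93
position: [0.5178, 0.3775, 0.0649]
tool_rot: [[-0.155, 0.988, -0.001], [0.988, 0.155, -0.001], [-0.001, -0.002, -1.0]]
ft_force: [0.5, 0.2, -0.0]
grip_width: 0.0205
time_s: 35.18
position: [0.5182, 0.3785, 0.063]
tool_rot: [[-0.156, 0.988, 0.001], [0.988, 0.156, 0.0], [0.0, 0.001, -1.0]]
ft_force: [-0.1, -0.3, -0.7]
grip_width: 0.0202
t 35.23 pos [0.5182 0.3786 0.063 ] th 98.99 F [ 0.5 -0.2 -0.8] w 0.0203 q1,q6 [26. 17.]
.5172,.3782,.05,99 roll -0.0 n 1 shift [-0.0002 -0.001   0.013 ]
```

View pics/s4.png

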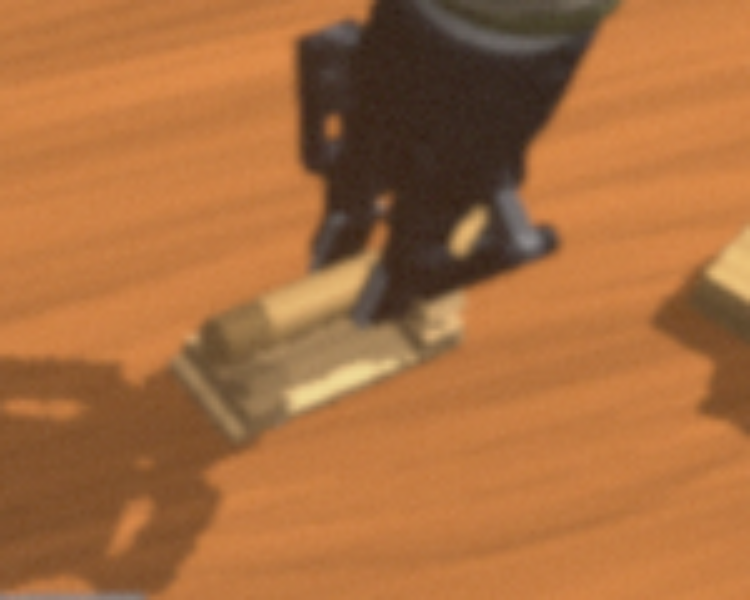

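The dowel, crop (210–370, 260–360), is parallel to and above the narrow rest's groove. Lowering until contact.

```bash
python3 -m handwheel '[[[0,-0.001,0.006,0],[0,0,0.006,0],[0,0,0.002,0],[0,0,0,0],[0,0,0,0]]]'
python3 -m handwheel '[[[0,0,0.001,0],[0,0,0.001,0],[0,0,0,0]]]'
python3 -m handwheel '[[[0,0,0.0008,0],[0,0,0,0]]]'
```

```text
time_s: 35.65
position: [0.5169, 0.3784, 0.048]
tool_rot: [[-0.156, 0.988, -0.0], [0.988, 0.156, -0.0], [-0.0, -0.001, -1.0]]
ft_force: [0.2, 0.2, 0.3]
grip_width: 0.0203
time_s: 35.9
position: [0.5171, 0.3785, 0.0469]
tool_rot: [[-0.156, 0.988, 0.001], [0.988, 0.156, 0.0], [0.0, 0.001, -1.0]]
ft_force: [-0.5, -1.4, 2.8]
grip_width: 0.0202
time_s: 36.07
position: [0.5171, 0.3785, 0.0468]
tool_rot: [[-0.156, 0.988, 0.001], [0.988, 0.156, 0.0], [0.0, 0.001, -1.0]]
ft_force: [-3.5, -2.0, 9.2]
grip_width: 0.0206
```

Contact came 1.5 mm high and the side force is −x, so the dowel is riding on the +x flank. I'll ease it about 1.5 mm toward −x.

```bash
python3 -m handwheel '[[[0,-0.0008,0,0],[0,-0.0007,0,0],[0,0,0,0],[0,0,0,0]]]'
python3 -m handwheel '[[[0,0,0.0004,0],[0,0,0,0]]]'
```

```text
time_s: 36.4
position: [0.5155, 0.3783, 0.0457]
tool_rot: [[-0.157, 0.988, 0.0], [0.988, 0.157, 0.0], [0.0, 0.0, -1.0]]
ft_force: [-1.5, -0.4, 2.5]
grip_width: 0.0201
time_s: 36.57
position: [0.5157, 0.3782, 0.0456]
tool_rot: [[-0.157, 0.988, 0.001], [0.988, 0.157, 0.0], [0.0, 0.001, -1.0]]
ft_force: [-0.7, 0.3, 5.5]
grip_width: 0.0202
```

```bash
python3 -m handwheel '[[[0,0,0,0],[0,0,0,0],[0,0,0,0],[0,0,0,0],[0,0,-0.005,0]]]' 65
python3 -m handwheel '[[[0,0,-0.02,0],[0,0,-0.03,0],[0,0,-0.035,0],[0,0,-0.035,0],[0,0,-0.035,0]]]'
python3 -m handwheel '[[[-0.035,0,0,0],[-0.035,0,0,0],[-0.035,0,0,0],[-0.035,0,0,0],[-0.035,0,0,0]]]'
python3 -m handwheel '[[[-0.035,0,0,0],[-0.035,0,0,0],[-0.035,0,0,0],[-0.035,0,0,0],[-0.035,0,0,0]]]'
python3 -m handwheel '[[[0,0,0,0],[0,0,0,0],[0,0,0,0],[0,0,0,0]]]'
python3 - <<'E'
from h import *
for n in("scene","top"):
    im,d=env.get_image(n);np.savez(n+"0.npz",im=im,d=d);cv2.imwrite(f"pics/{n}5.png",im[:,:,::-1])
import fit
for n in fit.A:
    for k,c,R,lo in(("pipe",(.5382,-.3873),.085,.037),("dowel",(.516,.378),.085,.034),("jaw",(.651,-.1485),.058,.028),("c2",(.6296,.1111),.035,.026),("c1",(.6494,.1803),.035,.026)):
        p=fit.pick(n,c,R,lo);print(k,n,len(p),*rect(p[:,:2]),np.round(np.percentile(p[:,2],[50,95]),4))
E
python3 go.py
```

```text
time_s: 36.98
position: [0.515, 0.3779, 0.0492]
tool_rot: [[-0.156, 0.988, -0.002], [0.988, 0.156, -0.001], [-0.001, -0.002, -1.0]]
ft_force: [0.1, 0.5, -0.3]
grip_width: 0.0557
time_s: 37.4
position: [0.5151, 0.378, 0.2072]
tool_rot: [[-0.156, 0.988, 0.0], [0.988, 0.156, 0.0], [0.0, 0.0, -1.0]]
ft_force: [0.1, -0.0, 0.0]
grip_width: 0.0553
time_s: 37.82
position: [0.5427, 0.2038, 0.2056]
tool_rot: [[-0.157, 0.988, 0.0], [0.988, 0.157, 0.0], [-0.0, 0.0, -1.0]]
ft_force: [0.6, -0.7, 0.9]
grip_width: 0.0556
time_s: 38.23
position: [0.5701, 0.0308, 0.2056]
tool_rot: [[-0.156, 0.988, 0.0], [0.988, 0.156, -0.0], [-0.0, 0.0, -1.0]]
ft_force: [-0.1, -0.4, -0.6]
grip_width: 0.0554
time_s: 38.57
position: [0.57, 0.0335, 0.2053]
tool_rot: [[-0.158, 0.988, 0.0], [0.988, 0.158, 0.0], [0.0, 0.0, -1.0]]
ft_force: [0.1, 0.2, 0.4]
grip_width: 0.0553
pipe top 716 [ 536.9 -387.2] [ 33.7 141.2] 81.2 [0.0482 0.0545]
dowel top 453 [514.9 380.5] [ 28.8 141.5] 99.6 [0.0408 0.0472]
jaw top 531 [ 648.3 -147.8] [ 46.2 104.4] 177.4 [0.042 0.051]
t 38.67 pos [0.57   0.0336 0.2053] th 99.09 F [-0.   0.   0.3] w 0.0556 q1,q6 [ -9. -18.]Traceback (most recent call last):
  File "<stdin>", line 7, in <module>
    return _quantile_unchecked(
        a, q, axis, out, overwrite_input, method, keepdims, weights)
    return _ureduce(a,
                    func=_quantile_ureduce_func,
    ...<5 lines>...
                    overwrite_input=overwrite_input,
                    method=method)
    r = func(a, **kwargs)
    result = _quantile(arr,
                       quantiles=q,
    ...<2 lines>...
                       out=out,
                       weights=wgt)
    slices_having_nans = np.isnan(arr[-1, ...])
                                  ~~~^^^^^^^^^
IndexError: index -1 is out of bounds for axis 0 with size 0
```

View pics/scene5.png

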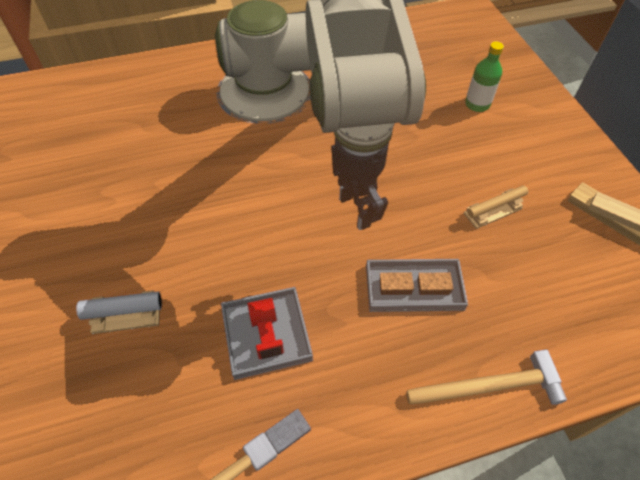

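View pics/top5.png

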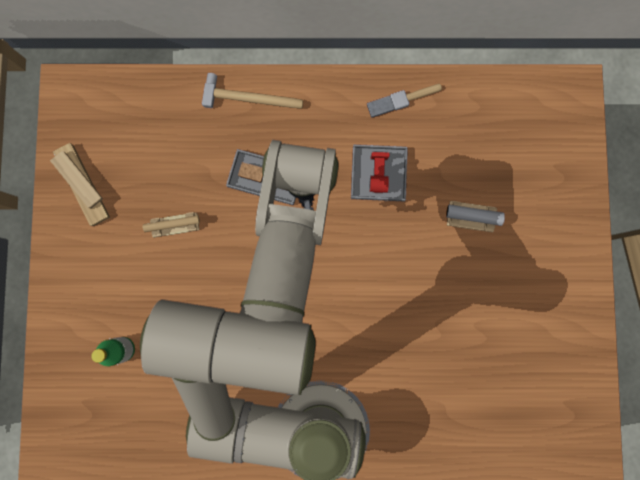

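All pieces appear in place. The lopsided overhang in the top view (dowel columns 143–198, rest 151–199) is the shift expected from parallax. One check with scene-camera numbers.

Run:
```python
import fit
from h import *
n="scene"
for k,c,R,lo in(("pipe",(.5382,-.3873),.085,.037),("dowel",(.516,.378),.085,.034),("jaw",(.651,-.1485),.06,.028),("c2",(.6296,.1111),.036,.027),("c1",(.6494,.1803),.036,.027)):
    p=fit.pick(n,c,R,lo)
    print(k,len(p),*rect(p[:,:2]),np.round(np.percentile(p[:,2],[5,50,95]),4))
    if k in("pipe","dowel"):
        a=np.radians(82 if k=="pipe" else 99);s=(p[:,:2]-np.array(c))@[np.cos(a),np.sin(a)];print("  top z along axis",[np.round(np.percentile(p[abs(s-b)<.015,2],95)*1000,1) for b in(-.05,0,.05)],"ends",np.round(np.percentile(s,[.5,99.5])*1000))
```

```text
pipe 1443 [ 541. -388.] [ 33.1 141.3] 81.3 [0.0394 0.0499 0.0543]
  top z along axis [np.float64(54.0), np.float64(54.3), np.float64(54.4)] ends [-70.  70.]
dowel 613 [519.3 380. ] [ 25.5 142.4] 99.6 [0.0357 0.0431 0.0469]
  top z along axis [np.float64(46.9), np.float64(47.0), np.float64(46.4)] ends [-69.  72.]
jaw 1202 [ 650.8 -148.3] [ 46.8 101.6] 177.5 [0.0294 0.0433 0.0504]
c2 552 [629.9 109.9] [38.5 60.3] 74.6 [0.0277 0.0298 0.0323]
c1 554 [650.8 179.9] [38.9 60.9] 73.6 [0.0276 0.0298 0.0324]
```

```bash
python3 -c "
from rig import env
print(env.close_job())"
```

```text
the job is handed in; nothing more can be done
None
```

I handed the job in at about 38.7 s of the 128 s allowed. All five pieces are placed and released, and the arm is clear of them. Each piece was lowered to light contact before I let go.

The last camera checks showed:

| Piece | Where it lies | Check |
|---|---|---|
| Pipe | Wide V rest | Level; the two ends reach 70 mm and 70 mm from the rest's centre |
| Dowel | Narrow V rest | Level; the ends reach 69 mm and 72 mm from the rest's centre |
| Both blocks | Long tray, end to end | Flat, tops at about 30 mm (29 mm expected) |
| Jaw | Square tray, on its underside | Centred to about 1 mm and aligned with the tray |

- **Dowel seating:** it first touched one side of the notch about 1.5 mm too high. I moved it over by 1.5 mm and it settled at the expected height.
- **Camera disagreement:** the two cameras differ by 2 to 4 mm in x, slightly beyond their stated accuracy.
- **Top view:** the last top-camera check of the blocks failed because the arm hid part of the long tray, so the block figures come from the scene camera only.

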